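Take the spoon out of the cutlery drawer and hold it level

ROBOT

A 7-joint arm with a two-finger parallel gripper is mounted at the origin on a cart in front of the work surface, level with it; the furniture and walls round the work are solid. World frame = base frame: x ahead of the robot, y to its left, z up, the work surface at z = 0. Lengths are in m, angles in rad, forces in N, time in s.
With the tool pointing down it reaches from about 0.35 to 0.9 m from the base axis. Payload 8.1 kg.
Tool frame: the origin (TCP) lies midway between the tips of the shut fingers; the grasp point (between the pads) lies 19 mm behind it; z points along the fingers, y is the line along which they close (so a half turn about z gives the same grasp; the last joint's range is limited). The gripper opens to 92 mm and grips with 3 to 60 N. Pads are 19 mm wide; open, the fingers measure 130 mm over their backs; the gripper's body (75 mm by 190 mm) begins 47 mm behind the grasp point.
Start: joints at [1.033, 0.434, 0.025, 1.573, -0.012, 1.134, -0.075], TCP at [0.263, -0.567, 0.227] pointing down, gripper open.
Joint ranges: [-2.62, 2.62], [-0.44, 2.09], [-1.27, 1.32], [0.08, 2.57], [-1.32, 4.46], [0.12, 2], [-2.74, 2.74]. Speed limits (rad/s): [2.22, 2.22, 3.01, 3.01, 3.14, 3.14, 3.14].

INTERFACE

Orientations are given as [roll, pitch, yaw] about the fixed x, y, z axes, in that order (R = Rz(yaw) Ry(pitch) Rx(roll)).
In Python, from plant import sense, optics, robot gives the robot as it stands.
- The arm moves only by the shell command python3 -m crank 'ROWS'. ROWS is a JSON object of lists of equal length, an entry for each row: "gripper": the opening, from 0 (shut) to 1 (fully open); "travel": the shift along the tool's x, y, z in cm, a list of three; "delta_rot": the turn, a rotation vector about the tool's x, y, z in rad, a list of three. A call has 1 to 8 rows; each row shifts and turns the commanded pose from where the row before left it, along the tool's axes as they then stand; what a row does not reach is not made up. A row lasts 1/10 s, in which the tool goes at most 50 mm and 8.59 degrees, less where a joint would pass 70% of its speed; a pose out of reach is approached as far as the arm can. A call is refused whole if a number of a shift passes 5 or a number of a turn 0.15, either way. A call with a gripper value outside its range is refused whole. The fingers move at their own pace and stop on an object; the grip force is fixed at half the most. Time passes only in rows, so rows that do not move let the fingers close. It gives the time, the measured TCP pose, the force, the opening and the grip force at its end, in the units of the state.
- sense(): the state, without advancing time (a new reading comes with each control period).
- optics.capture(name): name is "scene" or "top"; returns the picture (400x640x3 uint8, blue, green, red); there is no depth.
- optics.camera_model(name): a dict with "vertical_fov" (degrees; the focal length in pixels is half the picture's height over the tangent of half this angle, whatever the lens; pixels are square), "cx", "cy" (the principal point, pixels), "eye" and "attitude" of the camera in the world. Camera axes: x right, y up, looking along -z (the intrinsics and any distortion apply to the point x, -y, -z); pixel columns grow to the right and rows downward; lengths in m; the calibration is good to about 2 mm. A picture is of the moment at which its call begins. camera_model takes no time and is no camera call.
- robot.job_done(): hands the job in; it is judged then, once.
The state is a dict: "time_s": time; "qpos": joint angles; "qd": joint speeds; "joint_efforts": joint torques, N m; "ee_pos": TCP position; "ee_rot": TCP orientation; "ft_force": force on the tool from outside, world axes, zero at the start; "wrist_torque": the same for the moment, N m; "opening": opening from 0.0 (shut) to 1.0 (fully open); "finger_force": force on a finger pad.
Only numpy, scipy, OpenCV 4.12 (cv2) and the standard library are available. Lean on these libraries where they do the work, as an engineer would, in place of code of your own. Each camera call takes 0.05 s, during which the arm holds its last target. There are 200 camera calls.

TASK

Pull open the low wooden drawer unit's drawer nearly as far as it goes and pick the spoon out of it, leaving the fork lying in the drawer, the drawer open and the things on the worktop where they stand. Lift the spoon level, bowl opening upward, to at least 10 cm above the top of the unit and keep it there, still and level, for two seconds. Finish while still holding it there in the gripper; do not put it down.

Things in the scene. Friction and masses are not known exactly. Their poses are not given: they have to be found in the camera images.
- unit: low drawer unit of light wood, fixed on the worktop, 200 mm deep (its x), 300 mm wide (its y), 76 mm high; origin at the centre of its underside, z up; its only drawer looks to its own -x, toward the robot. The top panel, x from -88 to +100 mm, covers the drawer and hides what lies in it
- drawer (a joint): how far the drawer is pulled out, m: 0 closed, 0.165 the stop; it slides along the unit's -x, starts at 0 to 0.01, stays where it is left; friction about 1.5 N and light damping (5 N per m/s)
- drawer_handle (a point): middle of the drawer's handle: a level steel bar, 10 mm thick, 120 mm long along the unit's y, axis 40 mm before the drawer front (35 mm free gap behind the bar), 42 mm above the worktop; two 8 mm posts at 50 mm either side of the middle. Moves with the drawer; axes as the unit's
- drawer_floor (a point): middle of the drawer's inner floor, 18.5 mm above the worktop; moves with the drawer; axes as the unit's. Inside the drawer is 166 mm (x) by 264 mm (y); side and back walls are 5 mm thick and 32 mm high; the drawer front's top edge is 74 mm above the worktop
- spoon: steel spoon, 173 x 38 x 17 mm, about 42 g; origin at mid length, at its lowest level; x along it: bowl (38 mm wide) from 32 to 86 mm, neck (12 mm wide, 11 to 14 mm up) before it, handle from -87 to -10 mm (16 mm wide, 13 mm high); z up as the bowl opens upward. Balances near the origin: grip across it there. Lies on the drawer floor along the unit's y within 0.1 rad, in the front or the rear row
- fork: steel fork, 170 x 21 x 24 mm, in the same drawer in the other row, parallel to the spoon; origin at mid length at its lowest level, x to the tines; stays in the drawer. At the start the front row lies 45 mm before the unit's centre, the rear row 20 mm behind it; both come along with the drawer; the rear row is clear of the unit's top from 0.15 m of opening
- curls: bystander: small round bowl of chocolate curls, 109 mm across, 71 mm high, to the right of the unit; origin at the centre of its underside
- tape: bystander: roll of tape lying flat, 104 mm across, 25 mm high, left of the unit near the worktop's front edge; origin at the centre of its underside
- salt: bystander: salt shaker standing upright, 44 mm across, 90 mm high, left of the unit; origin at the centre of its underside

How it is judged:
By the outcome, as a careful person would: the job done as asked, in the order asked, and still so for the second after the job is handed in, while the arm keeps its last pose, push and grip.
It also fails if it takes over 54 s, if anything falls off the work surface, if the arm or the gripper's body presses on something with over 40 N, if the wrist force passes 120 N, or if a joint passes its speed limit or range.

## Working session

There is one attempt and no reset: what is moved stays moved. The work goes in short steps, Python scripts to look and compute and a shell command to move; the robot and the scene stay as the last step left them, time stands still between calls to the robot, and variables do not carry over. Pictures are saved under pics/ and viewed, at most 10 in all, crops included, and the job is handed in when it is done.

```bash
ls; mkdir -p pics; python3 - <<'E'
from plant import sense, optics
import cv2
s=sense(); print(s)
for n in("scene","top"):
    cv2.imwrite(f"pics/{n}0.png",optics.capture(n)); print(n,optics.camera_model(n))
E
```

```text
pics
{'time_s': 0.0, 'qpos': array([ 1.03342635,  0.4351959 ,  0.02497363,  1.57411848, -0.01163576,
        1.13400287, -0.07508558]), 'qd': array([-0.00040664, -0.00071154, -0.00153044, -0.00069454,  0.00156337,
       -0.00022076,  0.00216766]), 'joint_efforts': array([ 7.08378211e-04, -6.67844439e+01,  9.85503606e-01, -3.14454317e+01,
       -6.04390120e-02,  4.30481869e-02,  1.52814414e-04]), 'ee_pos': array([ 0.26298695, -0.56639702,  0.22595353]), 'ee_rot': array([-3.14001712e+00,  1.10703949e-04,  4.34698698e-01]), 'ft_force': array([ 1.00693585, -0.17068176,  0.78455521]), 'wrist_torque': array([-0.0375117 ,  0.01925692, -0.02997584]), 'finger_force': 0.0, 'opening': 1.0009811228146734}
scene {'vertical_fov': 55.56196373786976, 'cx': 317.73936605656365, 'cy': 200.85732351413893, 'eye': array([-0.55394262,  0.58377248,  0.65583798]), 'attitude': array([ 1.15120273, -0.01773361, -2.06206842])}
top {'vertical_fov': 52.92744175121931, 'cx': 324.23095398866764, 'cy': 202.21922703667147, 'eye': array([ 0.51207167, -0.04372884,  1.42337381]), 'attitude': array([ 0.0578427 ,  0.00191247, -1.59400564])}
```

View pics/scene0.png

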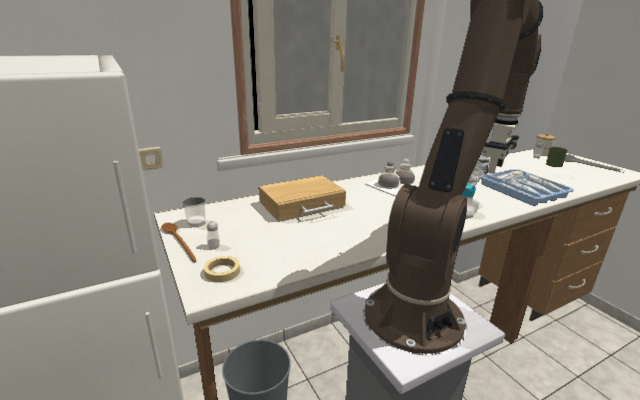

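View pics/top0.png

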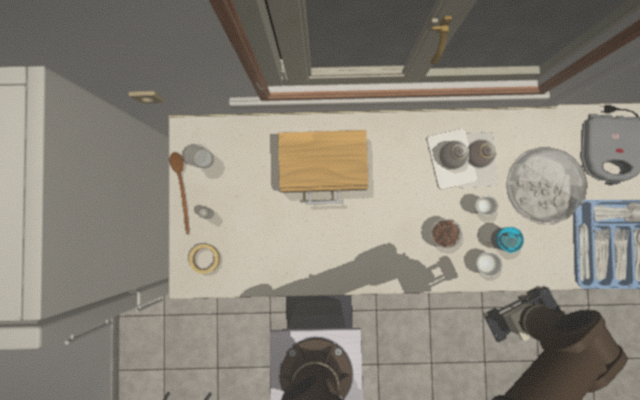

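Scene: the unit is at about (302,197), with its handle bar from (303,211) to (333,206). Top: the unit's top spans cols 279–368, rows 131–191, with the handle near row 197. The arm starts at the lower right and the path to the unit looks clear. I'll zoom in on both.

```bash
cat > h.py <<'E'
import numpy as np, cv2
from scipy.spatial.transform import Rotation as R
from plant import sense, optics, robot
def cam(n):
    m=optics.camera_model(n); f=200/np.tan(np.radians(m["vertical_fov"]/2))
    return f,m["cx"],m["cy"],np.array(m["eye"]),R.from_euler("xyz",m["attitude"]).as_matrix()
def ray(n,u,v):
    f,cx,cy,e,A=cam(n); d=A@np.array([(u-cx)/f,-(v-cy)/f,-1]); return e,d/np.linalg.norm(d)
def plane(n,u,v,z):
    e,d=ray(n,u,v); return e+d*(z-e[2])/d[2]
def proj(n,p):
    f,cx,cy,e,A=cam(n); c=A.T@(np.asarray(p)-e); return cx-f*c[0]/c[2],cy+f*c[1]/c[2]
def tri(a,b):   # (u,v) in scene, (u,v) in top -> point, ray gap
    e1,d1=ray("scene",*a); e2,d2=ray("top",*b)
    t=np.linalg.lstsq(np.c_[d1,-d2],e2-e1,rcond=None)[0]
    p,q=e1+d1*t[0],e2+d2*t[1]; return (p+q)/2,np.linalg.norm(p-q)
E
python3 - <<'E'
from h import *
s=cv2.imread("pics/scene0.png")[170:225,250:355]; t=cv2.imread("pics/top0.png")[120:215,270:380]
s=cv2.resize(s,None,fx=5,fy=5,interpolation=cv2.INTER_CUBIC);t=cv2.resize(t,None,fx=5,fy=5,interpolation=cv2.INTER_CUBIC)
cv2.imwrite("pics/s0c.png",s);cv2.imwrite("pics/t0c.png",t)
# unit top (mask of wood) corners in top view
im=cv2.imread("pics/top0.png"); hsv=cv2.cvtColor(im,cv2.COLOR_BGR2HSV)
m=((hsv[...,1]>90)&(hsv[...,0]>8)&(hsv[...,0]<28)).astype(np.uint8); m[:120]=0;m[215:]=0;m[:,:250]=0;m[:,400:]=0
c=max(cv2.findContours(m,0,2)[0],key=cv2.contourArea); r=cv2.minAreaRect(c); print(r)
P=np.array([plane("top",u,v,.076) for u,v in cv2.boxPoints(r)]); print(P.round(4)); print(np.linalg.norm(P-np.roll(P,1,0),axis=1))
E
```

```text
((322.59686279296875, 160.77957153320312), (58.95499038696289, 88.1505126953125), 88.53119659423828)
[[ 0.831   0.1091  0.076 ]
 [ 0.8317 -0.19    0.076 ]
 [ 0.6309 -0.1893  0.076 ]
 [ 0.6302  0.1074  0.076 ]]
[0.20078391 0.29917456 0.20076443 0.29662671]
```

View pics/s0c.png

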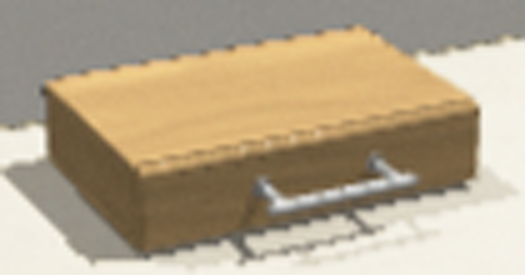

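View pics/t0c.png

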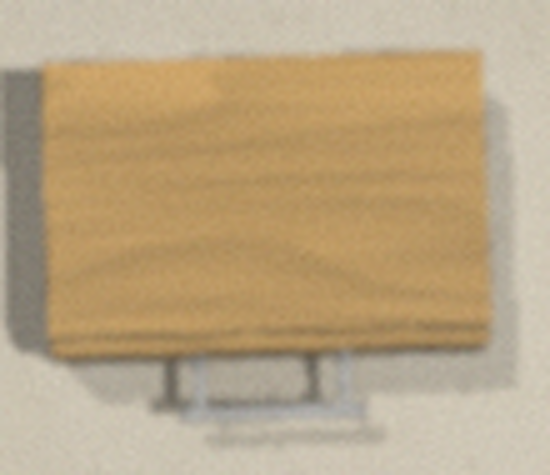

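Scene crop: bar ends are at full-picture (304.0,212.0) and (333.2,206.0). Top crop: bar ends are at (306.4,202.8) and (343.2,201.6), and the unit's outline is almost square to the axes. Next I'll triangulate these.

```bash
python3 - <<'E'
from h import *
A,g=tri((304,212),(306.4,202.8)); B,g2=tri((333.2,206),(343.2,201.6))
print(A,g,B,g2,np.linalg.norm(A-B),(A+B)/2)
# unit top corners, scene crop (140,170),(478,103) front; 
for a,b in (((250+140/5,170+172/5),(270+55/5,120+357/5)),((250+478/5,170+103/5),(270+490/5,120+347/5)),((250+360/5,170+26/5),(270+482/5,120+52/5)),((250+44/5,170+90/5),(270+44/5,120+62/5))): print(tri(a,b))
s=sense();print(s["ee_pos"],R.from_euler("xyz",s["ee_rot"]).as_matrix().round(3))
E
```

```text
[0.59123416 0.01781936 0.04002854] 0.001731896153277697 [ 0.5925066  -0.10917409  0.0383954 ] 0.00163406717810772 0.12701032519537056 [ 0.59187038 -0.04567737  0.03921197]
(array([0.63080192, 0.10300807, 0.07176864]), np.float64(0.0020329735003207236))
(array([ 0.63075205, -0.19025333,  0.07420437]), np.float64(0.0026731345813215063))
(array([ 0.83188885, -0.19153989,  0.07289263]), np.float64(0.0011489980340043187))
(array([0.83349221, 0.10602101, 0.06350806]), np.float64(0.002272989230522021))
[ 0.26302411 -0.5664398   0.22602213] [[ 0.907  0.421 -0.001]
 [ 0.421 -0.907  0.001]
 [-0.    -0.001 -1.   ]]
```

The bar's middle measures (0.592,-0.045,0.039) with length 0.127 m, against 42 mm and 120 mm given. The unit's corners give its centre at (0.731,-0.042) with yaw ≈0. Moving above the handle now.

```bash
python3 -m crank '{"gripper":[0.3,0.3,0.3,0.3,0.3,0.3,0.3,0.3],"travel":[[3.2,-2.1,-0.5],[3.2,-2.1,-0.5],[3.2,-2.1,-0.5],[3.2,-2.1,-0.5],[3.2,-2.1,0],[3.2,-2.1,0],[3.2,-2.1,0],[3.2,-2.1,0]],"delta_rot":[[0,0,0],[0,0,0],[0,0,0],[0,0,0],[0,0,0],[0,0,0],[0,0,0],[0,0,0]]}'
python3 -m crank '{"gripper":[0.3,0.3,0.3,0.3,0.3,0.3,0.3,0.3],"travel":[[3.2,-2.1,0],[3.2,-2.1,0],[3.2,-2.1,0],[3.2,-2.1,0],[3.2,-2.1,0],[3.2,-2.1,0],[3.2,-2.1,0],[3.2,-2.1,0]],"delta_rot":[[0,0,0],[0,0,0],[0,0,0],[0,0,0],[0,0,0],[0,0,0],[0,0,0],[0,0,0]]}'
python3 -m crank '{"gripper":[0.3,0.3,0.3,0.3,0.3,0.3,0.3,0.3],"travel":[[0,0,0],[0,0,0],[0,0,0],[0,0,0],[0,0,0],[0,0,0],[0,0,0],[0,0,0]],"delta_rot":[[0,0,-0.142],[0,0,-0.142],[0,0,-0.142],[0,0,-0.142],[0,0,-0.142],[0,0,-0.142],[0,0,-0.142],[0,0,-0.142]]}'
```

```text
time_s: 0.9
ee_pos: [0.425, -0.3052, 0.2465]
ee_rot: [-3.141, 0.0, 0.435]
ft_force: [0.8, -0.9, 0.0]
opening: 0.35
finger_force: 0.0
time_s: 1.7
ee_pos: [0.5865, -0.0452, 0.2464]
ee_rot: [-3.141, 0.001, 0.435]
ft_force: [0.0, -0.6, -0.5]
opening: 0.3
finger_force: 0.0
time_s: 2.5
ee_pos: [0.5858, -0.0466, 0.2463]
ee_rot: [-3.141, 0.0, 1.576]
ft_force: [-0.3, -0.7, -0.4]
opening: 0.298
finger_force: 0.0
```

```bash
python3 -m crank '{"gripper":[0.3,0.3,0.3,0.3,0.3,0.3,0.3,0.3],"travel":[[0.2,0.6,0],[0,0,4],[0,0,4],[0,0,4],[0,0,4],[0,0,2.4],[0,0,0],[0,0,0]],"delta_rot":[[0,0,0],[0,0,0],[0,0,0],[0,0,0],[0,0,0],[0,0,0],[0,0,0],[0,0,0]]}'
python3 - <<'E'
from h import *
s=optics.capture("scene")[170:225,250:355]; t=optics.capture("top")[120:215,270:380]
f=lambda i,h:cv2.resize(i,(int(i.shape[1]*h/i.shape[0]),h),interpolation=cv2.INTER_CUBIC)
cv2.imwrite("pics/c1.png",np.hstack([f(s,220),f(t,330)[:220] if 0 else f(t,220)]))
E
```

```text
time_s: 3.3
ee_pos: [0.5925, -0.0442, 0.063]
ee_rot: [-3.141, -0.0, 1.569]
ft_force: [0.4, 0.3, 1.1]
opening: 0.298
finger_force: 0.0
```

View pics/c1.png

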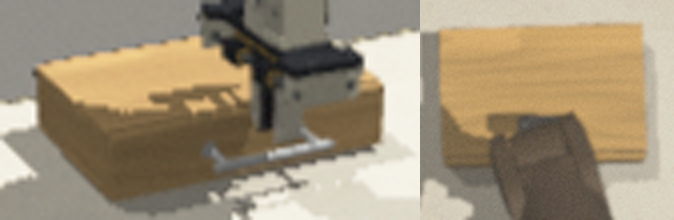

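The crop shows one finger just behind the bar and one in front of it, around crop (265–295,130), so they straddle it at mid-length. I'll descend and close.

```bash
python3 -m crank '{"gripper":[0.3,0.3,0.3,0.3,0,0,0,0],"travel":[[0,0,1.2],[0,0,1.2],[0,0,1.1],[0,0,0],[0,0,0],[0,0,0],[0,0,0],[0,0,0]],"delta_rot":[[0,0,0],[0,0,0],[0,0,0],[0,0,0],[0,0,0],[0,0,0],[0,0,0],[0,0,0]]}'
```

```text
time_s: 4.2
ee_pos: [0.5925, -0.0445, 0.0281]
ee_rot: [3.141, 0.0, 1.571]
ft_force: [0.2, 0.9, 0.1]
opening: 0.093
finger_force: 30.0
```

```bash
python3 -m crank '{"gripper":[0,0,0,0,0,0,0,0],"travel":[[0,-1,0],[0,-2,0],[0,-2,0],[0,-2,0],[0,-2,0],[0,-2,0],[0,-2,0],[0,-1,0]],"delta_rot":[[0,0,0],[0,0,0],[0,0,0],[0,0,0],[0,0,0],[0,0,0],[0,0,0],[0,0,0]]}'
python3 -m crank '{"gripper":[0,0,0,0],"travel":[[0,-1,0],[0,-0.8,0],[0,0,0],[0,0,0]],"delta_rot":[[0,0,0],[0,0,0],[0,0,0],[0,0,0]]}'
```

```text
time_s: 5.0
ee_pos: [0.4503, -0.0456, 0.0281]
ee_rot: [-3.141, 0.002, 1.57]
ft_force: [1.8, -4.8, -3.2]
opening: 0.096
finger_force: 30.0
time_s: 5.4
ee_pos: [0.4333, -0.0458, 0.028]
ee_rot: [-3.141, 0.002, 1.57]
ft_force: [-1.9, -5.9, 3.8]
opening: 0.096
finger_force: 30.0
```

```bash
python3 -m crank '{"gripper":[0.3,0.3,0.3,0.3,0.3,0.3,0.3,0.3],"travel":[[0,0,0],[0,0,0],[0,0,0],[0,0,-1],[0,0,-3],[0,0,-4.5],[0,0,-5],[0,0,-5]],"delta_rot":[[0,0,0],[0,0,0],[0,0,0],[0,0,0],[0,0,0],[0,0,0],[0,0,0],[0,0,0]]}'
python3 -m crank '{"gripper":[0.3,0.3,0.3,0.3,0.3,0.3,0.3,0.3],"travel":[[-4,0,-4],[-4,0,0],[-4,0,0],[-4,0,0],[-4,0,0],[-4,0,0],[-4,0,0],[-4,0,0]],"delta_rot":[[0,0,0],[0,0,0],[0,0,0],[0,0,0],[0,0,0],[0,0,0],[0,0,0],[0,0,0]]}'
python3 - <<'E'
from h import *
s=optics.capture("scene"); t=optics.capture("top"); cv2.imwrite("pics/s2.png",s);cv2.imwrite("pics/t2.png",t)
cv2.imwrite("pics/s2c.png",cv2.resize(s[180:255,255:375],None,fx=6,fy=6,interpolation=cv2.INTER_CUBIC))
cv2.imwrite("pics/t2c.png",cv2.resize(t[170:260,270:380],None,fx=6,fy=6,interpolation=cv2.INTER_CUBIC))
E
```

```text
time_s: 6.2
ee_pos: [0.4334, -0.0438, 0.2152]
ee_rot: [-3.141, -0.001, 1.572]
ft_force: [2.3, -0.3, -0.3]
opening: 0.302
finger_force: 0.0
time_s: 7.0
ee_pos: [0.4339, -0.3609, 0.2489]
ee_rot: [3.141, -0.0, 1.572]
ft_force: [0.6, -0.2, 0.1]
opening: 0.298
finger_force: 0.0
```

View pics/s2c.png

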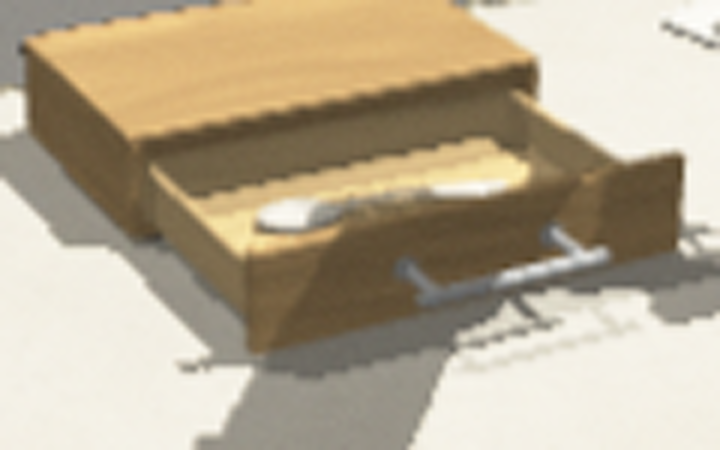

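View pics/t2c.png

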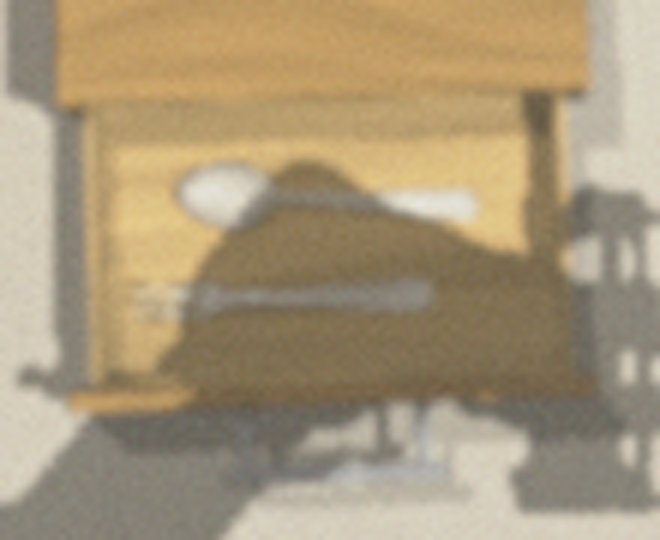

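Top crop: the spoon is in the rear row with its bowl to the left. The bowl tip is at full-picture (299.3,202.5) and the handle end at (349.7,204.3). The fork is in the front row around row 219. Scene: bowl end at about (297,215.5), handle end at about (343.5,209.7).

```bash
python3 - <<'E'
from h import *
print(tri((297,215.3),(299.3,202.5)),tri((343.5,209.7),(349.7,204.3)))
a=plane("top",299.3,202.5,.034);b=plane("top",349.7,204.3,.028)
x=(a-b)/np.linalg.norm(a-b);print(a,b,np.linalg.norm(a-b)); o=b+x*.087
print("origin",o,"dir",x,np.arctan2(x[1],x[0]))
# spoon axis: stem & bowl centre points
for u,v in((225,196),(330,201),(430,205)): print(plane("top",270+u/6,170+v/6,.031))
c=plane("top",270+70/6,170+400/6,.074);d=plane("top",270+598/6,170+386/6,.074);print("front",c,d)
print(plane("top",270+60/6,170+104/6,.076),plane("top",270+590/6,170+91/6,.076))
for q in((345,472),(448,468)):print("bar",plane("top",270+q[0]/6,170+q[1]/6,.042))
E
```

```text
(array([0.59399419, 0.04400005, 0.03065082]), np.float64(0.0008218358414169071)) (array([ 0.57916889, -0.13922227,  0.02214014]), np.float64(0.017808961214327523))
[0.59360655 0.04342459 0.034     ] [ 0.58360333 -0.13130967  0.028     ] 0.17512317658806456
origin [ 0.58857286 -0.04450288  0.03098076] dir [0.05712103 0.9977792  0.0342616 ] 1.5136105769962254
[0.59253939 0.01516279 0.031     ]
[ 0.58822682 -0.04550293  0.031     ]
[ 0.58456236 -0.1032682   0.031     ]
front [0.47807267 0.10219503 0.074     ] [ 0.47903489 -0.19253806  0.074     ]
[0.64379907 0.10476183 0.076     ] [ 0.64416341 -0.19273939  0.076     ]
bar [ 0.43272288 -0.05043073  0.042     ]
bar [ 0.43363511 -0.10919582  0.042     ]
```

```bash
python3 -m crank '{"gripper":[0.33,0.33,0.33,0.33,0.33,0.33,0.33,0.33],"travel":[[4,2,0],[4,2,0],[4,2,0],[4,2,0],[4,2,0],[4,2,0],[4,2,0],[3.6,1.45,0]],"delta_rot":[[0,0,0],[0,0,0],[0,0,0],[0,0,0],[0,0,0],[0,0,0],[0,0,0],[0,0,0]]}'
python3 -m crank '{"gripper":[0.33,0.33,0.33,0.33,0.33,0.33,0.33,0.33],"travel":[[0,0,0],[0,0,3],[0,0,4],[0,0,4],[0,0,4],[0,0,3],[0,0,0],[0,0,0]],"delta_rot":[[0,0,0.057],[0,0,0],[0,0,0],[0,0,0],[0,0,0],[0,0,0],[0,0,0],[0,0,0]]}'
python3 - <<'E'
from h import *
s=optics.capture("scene")
cv2.imwrite("pics/s3c.png",cv2.resize(s[160:255,255:375],None,fx=6,fy=6,interpolation=cv2.INTER_CUBIC))
E
```

```text
time_s: 7.9
ee_pos: [0.589, -0.0406, 0.2488]
ee_rot: [3.141, -0.001, 1.573]
ft_force: [0.5, -0.2, 0.5]
opening: 0.329
finger_force: 0.0
time_s: 8.7
ee_pos: [0.5887, -0.0433, 0.069]
ee_rot: [-3.141, -0.001, 1.514]
ft_force: [0.1, -0.1, 0.3]
opening: 0.327
finger_force: 0.0
```

View pics/s3c.png

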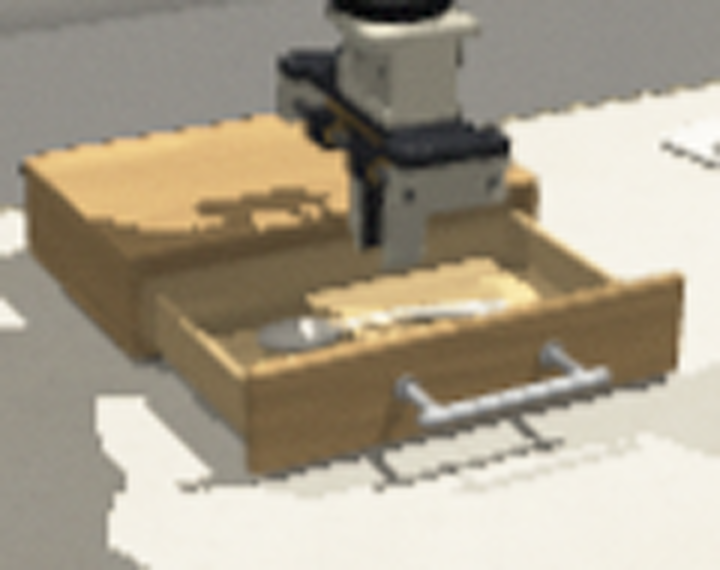

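The fingers are above the spoon's stem at about crop (395,250), square across it, clear of the fork and drawer walls. I'll descend to TCP 22 mm and close.

```bash
python3 -m crank '{"gripper":[0.33,0.33,0.33,0.33,0.33,0.33],"travel":[[-0.15,0,1.5],[0,0,1.5],[0,0,1],[0,0,0.7],[0,0,0],[0,0,0]],"delta_rot":[[0,0,0],[0,0,0],[0,0,0],[0,0,0],[0,0,0],[0,0,0]]}'
python3 -m crank '{"gripper":[0.2,0.1,0,0,0,0],"travel":[[0,0,0],[0,0,0],[0,0,0],[0,0,0],[0,0,0],[0,0,0]],"delta_rot":[[0,0,0],[0,0,0],[0,0,0],[0,0,0],[0,0,0],[0,0,0]]}'
```

```text
time_s: 9.35
ee_pos: [0.5886, -0.0452, 0.021]
ee_rot: [-3.141, -0.0, 1.514]
ft_force: [0.2, -0.0, -0.1]
opening: 0.328
finger_force: 0.0
time_s: 9.95
ee_pos: [0.5888, -0.0454, 0.0213]
ee_rot: [3.141, 0.0, 1.514]
ft_force: [-0.1, -1.1, 2.4]
opening: 0.065
finger_force: 29.9
```

```bash
python3 -m crank '{"gripper":[0,0,0,0,0,0,0,0],"travel":[[0,0,-0.5],[0,0,-1],[0,0,-1.5],[0,0,-2],[0,0,-2],[0,0,-2],[0,0,-1],[0,0,0]],"delta_rot":[[0,0,0],[0,0,0],[0,0,0],[0,0,0],[0,0,0],[0,0,0],[0,0,0],[0,0,0]]}'
python3 -m crank '{"gripper":[0,0,0,0,0,0,0,0],"travel":[[0,0,-1],[0,0,-2],[0,0,-2],[0,0,-2],[0,0,-2],[0,0,-1],[0,0,0],[0,0,0]],"delta_rot":[[0,0,0],[0,0,0],[0,0,0],[0,0,0],[0,0,0],[0,0,0],[0,0,0],[0,0,0]]}'
python3 - <<'E'
from h import *
s=optics.capture("scene"); t=optics.capture("top"); cv2.imwrite("pics/s4.png",s);cv2.imwrite("pics/t4.png",t)
a=cv2.resize(s[150:240,265:365],None,fx=4,fy=4,interpolation=cv2.INTER_CUBIC)
b=cv2.resize(t[165:255,275:375],None,fx=4,fy=4,interpolation=cv2.INTER_CUBIC)
cv2.imwrite("pics/c4.png",np.hstack([a,b]))
E
```

```text
time_s: 10.75
ee_pos: [0.5896, -0.0453, 0.1232]
ee_rot: [3.138, -0.0, 1.514]
ft_force: [0.0, -0.3, -0.1]
opening: 0.065
finger_force: 29.9
time_s: 11.55
ee_pos: [0.588, -0.0454, 0.2201]
ee_rot: [-3.14, 0.0, 1.514]
ft_force: [-1.1, 0.9, -0.1]
opening: 0.064
finger_force: 29.9
```

View pics/c4.png

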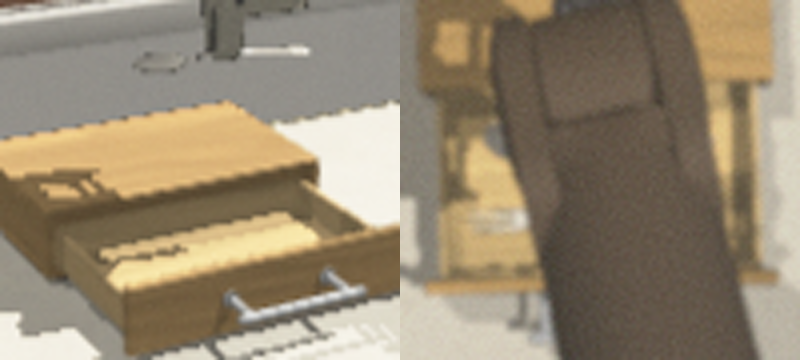

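The spoon is held: bowl at crop (135–190,63), handle end at (309,51). The drawer is open, and the fork's tines still show in it at the lower left of the top crop. I'll check the tilt numerically.

```bash
python3 - <<'E'
from h import *
o=np.array([.588,-.0455,.2173]);x=np.array([.0567,.998,0])
def P(s,h): return np.round(proj("scene",o+s*x+[0,0,h]),2)
print("expected level: tip",P(.086,.0165),"handle end",P(-.087,.011))
for t in(-.1,.1):
    xt=x*np.cos(t)+np.array([0,0,np.sin(t)]); print(t,np.round(proj("scene",o+.086*xt+[0,0,.0165]),2),np.round(proj("scene",o-.087*xt+[0,0,.011]),2))
s=cv2.imread("pics/s4.png")
m=(s.min(2)>150).astype(np.uint8); m[:155]=0;m[172:]=0;m[:,:322]=0;m[:,345:]=0; ys,xs=np.nonzero(m);print("handle px",[(c,ys[xs==c].mean().round(1)) for c in sorted(set(xs))][::3])
print(s[158:172,306].tolist())
for k in(-.03,-.05,-.07,-.085):print(k,P(k,.0065),P(k,.013))
print("bowl centre rim",P(.059,.0165),P(.034,.014))
E
```

```text
expected level: tip [297.94 163.15] handle end [341.47 159.03]
-0.1 [298.06 165.46] [341.46 156.78]
0.1 [298.05 160.79] [341.26 161.3 ]
handle px [(np.int64(326), np.float64(162.5)), (np.int64(329), np.float64(162.5)), (np.int64(332), np.float64(162.5)), (np.int64(335), np.float64(162.5)), (np.int64(338), np.float64(162.0)), (np.int64(341), np.float64(162.5))]
[[124, 129, 132], [133, 138, 141], [136, 142, 145], [137, 142, 146], [138, 145, 147], [131, 138, 142], [130, 139, 141], [132, 143, 146], [136, 145, 149], [121, 127, 132], [127, 132, 136], [138, 143, 145], [138, 145, 146], [139, 144, 147]]
-0.03 [327.56 162.  ] [327.62 160.29]
-0.05 [332.47 161.37] [332.53 159.66]
-0.07 [337.33 160.73] [337.4  159.04]
-0.085 [340.93 160.26] [341.01 158.57]
bowl centre rim [305.03 162.24] [311.49 162.09]
```

```bash
python3 - <<'E'
from h import *
x=np.array([.0567,.998,0]); 
for z,obs in((.0185,[(305,215.3),(339.5,210.3)]),(.2173,[(305.5,165.75),(341.8,162.5)])):
    o=np.array([.588,-.0455,z])
    for (s,h),q in zip(((.059,.0165),(-.085,.011)),obs): print(z,np.round(proj("scene",o+s*x+[0,0,h]),2),q)
a=cv2.resize(cv2.imread("pics/s4.png")[145:185,285:355],None,fx=8,fy=8,interpolation=cv2.INTER_CUBIC)
b=cv2.imread("pics/s3c.png")[260:400,150:600]
b=cv2.resize(b,(560,int(140*560/450)))
cv2.imwrite("pics/c5.png",np.vstack([a,b]))
E
```

```text
0.0185 [304.82 212.96] (305, 215.3)
0.0185 [338.81 207.97] (339.5, 210.3)
0.2173 [305.03 162.24] (305.5, 165.75)
0.2173 [340.99 159.09] (341.8, 162.5)
```

View pics/c5.png

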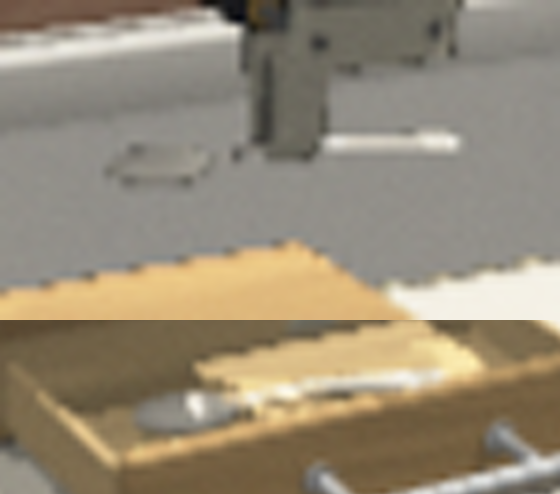

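Residuals against a level spoon are the same at both ends, before the lift (+2.3, +2.3 px) and after (+3.5, +3.4 px), so it is level. The bowl at crop (160,160) is still open upward. Now I'll hold still for over two seconds.

```bash
for i in 1 2 3; do python3 -m crank '{"gripper":[0,0,0,0,0,0,0,0],"travel":[[0,0,0],[0,0,0],[0,0,0],[0,0,0],[0,0,0],[0,0,0],[0,0,0],[0,0,0]],"delta_rot":[[0,0,0],[0,0,0],[0,0,0],[0,0,0],[0,0,0],[0,0,0],[0,0,0],[0,0,0]]}'; done
python3 - <<'E'
from h import *
a=cv2.imread("pics/s4.png").astype(int)[145:185,285:355]; b=optics.capture("scene").astype(int)[145:185,285:355]
print("diff",abs(a-b).max(2).mean(),(abs(a-b).max(2)>40).sum(), sense()["opening"])
robot.job_done()
E
```

```text
time_s: 12.45
ee_pos: [0.5886, -0.0454, 0.2211]
ee_rot: [3.141, 0.0, 1.514]
ft_force: [1.3, -0.3, -0.3]
opening: 0.067
finger_force: 29.9
time_s: 13.25
ee_pos: [0.5886, -0.0453, 0.2211]
ee_rot: [3.142, 0.0, 1.514]
ft_force: [0.1, -0.1, -0.7]
opening: 0.064
finger_force: 29.9
time_s: 14.05
ee_pos: [0.5886, -0.0453, 0.2211]
ee_rot: [3.142, 0.0, 1.514]
ft_force: [0.1, -0.7, -1.3]
opening: 0.065
finger_force: 29.9
diff 3.1210714285714287 21 0.0636024179751243
the job is handed in; nothing more can be done
```

The job is handed in at about 14 s: the drawer is open about 0.159 m with the fork still in it, and the gripper held the spoon level, bowl up, about 14 cm above the unit's top for over two seconds and still holds it.

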